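# Slide the oak grip round a bent pull handle

### The job

A bent steel pull handle is held in the jig, and one of the oak blocks is drilled to be its grip. Pick up the drilled block, thread it on over the rod's free end and slide it along and round the bend without forcing it, until it sits flat and fully home against the steel shoulder at the post, then let go. Leave everything else on the bench where it is.

Things in the scene. Friction and masses are not known exactly. Their poses are not given: they have to be found in the camera images.
- grip: The drilled oak block: 24 mm along its x, 40 mm along y, 40 mm high, about 30 g. A straight round 16 mm bore runs right through along its x axis, 20 mm above the underside. Stands on the bench with the bore level. Origin: centre of the underside. Its y faces are plain flats; either end may lead.
- bore (a point): The middle of the drilled block's bore (centre of the block); axes as the block's. On the bend the block must turn with the rod; it has then about 1 mm of play. Pushing the block against rod, shoulder or jig with more than 20 N spoils the oak.
- blank: An undrilled oak block, longer (64 mm along its x, 40 x 40 mm across), no bore; leave it alone. Origin: centre of the underside. It and the drilled block may stand in each other's place.
- jig: Fixed jig holding the handle rod. Origin: on the bench under the centre of its 30 x 30 mm steel post, 124 mm tall. Its ply base, 18 mm thick, reaches 95 mm to +x, 55 mm to -x, 100 mm to +y and 30 mm to -y. The round 12 mm steel rod lies level, centre line 110 mm above the bench, and does not give under the forces allowed (fingers on it: at most 25 N).
- shoulder (a point): Centre of the free face of the shoulder, a steel disc 30 mm across on the post's -y side (jig frame x = 0, y = -25, z = 110 mm), on the rod's centre line; axes as the jig's. From here the rod runs straight along the jig's -y to point bend_in. With the block home, the middle of its bore is 12 mm from this point, along -y.
- bend (a point): Where the middle of the bend (0.6 rad into it) would be on a rod bent as drawn: jig frame x = -10.5, y = -133.9, z = 110 mm, axes as the jig's. Rods are bent by hand: the part beyond bend_in is swung level about bend_in by up to 0.20 rad either way, and the part beyond the middle of the bend again about that middle by up to 0.16 rad either way. No pose tells it: see or feel it.
- mallet: Bystander: hammer lying on the bench, origin under its middle.
- driver: Bystander: screwdriver lying on the bench, origin under its middle.
- glue: Bystander: white bottle, 60 mm across, 130 mm tall, origin at the centre of its underside.
- tin: Bystander: open metal tin, 68 mm across, 45 mm tall, origin at the centre of its underside.
- offcut: Bystander: flat wood offcut, 110 x 45 x 18 mm, origin at the centre of its underside.
- dowel: Bystander: upright wooden dowel, 24 mm across, 90 mm tall, origin at the centre of its underside.
- bend_in (a point): On the rod's centre line where the straight part ends and the bend begins (jig frame x = 0, y = -100, z = 110 mm); axes as the jig's. From here the rod bends level towards the jig's -x on a centre-line radius of 60 mm (bend centre x = -60, y = -100). As drawn it turns 1.2 rad, then ends in a straight free leg 75 mm long plus a 6 mm nose tapering to 10 mm.
Things that resemble listed ones, but are neither listed nor needed, are in the scene too. Leave any pink or purple look-alike of the grip alone.

How it is judged:
On the way:
1. the drilled block is threaded on the rod and reaches the middle of the bend (distance between bore and bend below 0.016 m), for 0.05 s.
At the end, for the whole second after the job is handed in: The drilled block is on the straight part of the rod at the post, the middle of its bore within 3.5 mm of 12 mm from the shoulder's face (flat against it), within 5 mm of the rod's centre line across and in height, its bore within 0.2 rad of the rod's line, at rest and released (y of bore in the frame of shoulder between -0.0155 and -0.009 m and x of bore in the frame of shoulder between -0.005 and 0.005 m and z of bore in the frame of shoulder between -0.005 and 0.005 m and angle between the x axis of grip and the y axis of jig, either way round below 0.2 rad and linear speed of grip below 0.02 m/s); the robot touches nothing.
It fails at once if the block is forced against the rod, shoulder or jig with more than 20 N (contact force between grip and jig above 20 N).
It fails at once if a hand pushes the rod or jig with more than 25 N (contact force between the fingers and jig above 25 N).
It fails at once if another thing on the bench is moved by more than 30 mm (distance of any of blank, mallet, driver, glue, tin, offcut, dowel from where it was at the start of the episode above 0.03 m).
It also fails if it takes over 72 s, if anything falls off the work surface, if the arm or the gripper's body presses on something with over 40 N, if the wrist force passes 120 N, or if a joint passes its speed limit or range.

### The arm

A 6-joint arm with a two-finger parallel gripper is mounted at the origin on the work surface. World frame = base frame: x ahead of the robot, y to its left, z up, the work surface at z = 0. Lengths are in m, angles in rad, forces in N, time in s.
With the tool pointing down it reaches from about 0.375 to 0.9 m from the base axis. Payload 3.1 kg.
Tool frame: the origin (TCP) lies midway between the tips of the shut fingers; the grasp point (between the pads) lies manip.hold_point_z behind it (manip.hold_point_z is the distance from the TCP to the grasp point, in m); z points along the fingers, y is the direction in which the jaws open and shut (so a half turn about z gives the same grasp; the last joint's range is limited). The gripper opens to 85 mm and grips with 20 to 120 N. Pads are 22 mm wide; open, the fingers measure 114 mm over their backs; the gripper's body (76 mm by 85 mm) begins 54 mm behind the grasp point. The pads swing forward as they close: fully open they stand 13 mm farther back than shut.
Start: joints at [1.167, 0.527, 1.433, -0, 1.181, -0.178], TCP at [0.14, 0.609, 0.231] pointing down, gripper open.
Joint ranges: [-3.08, 3.08], [-0.75, 2.2], [0.22, 2.44], [-1.43, 4.57], [0, 2.65], [-2.85, 2.85]. Speed limits (rad/s): [2.79, 2.79, 3.14, 3.14, 3.14, 3.14].

### API

Orientations are given as a unit quaternion [x, y, z, w].
In Python, from station import manip, snapshot, workorder, models gives the robot as it stands.
- The arm moves only by the tool jog_arm, never from a script. Its argument "commands" is a list of rows, each a list of 5 numbers: the opening in per cent of the stroke, from 0 (shut) to 100 (fully open), then the shift along the world's x, y, z in cm, then the turn about the world's z in rad. A call has 1 to 8 rows; each row shifts and turns the pose as measured when the row begins; what a row does not reach is not made up. A row lasts 1/12 s, in which the tool goes at most 41.7 mm and 7.16 degrees, less where a joint would pass 70% of its speed; a pose out of reach is approached as far as the arm can. A call with a gripper value outside its range is refused whole. The fingers move at their own pace and stop on an object; "squeeze" is the grip in N (left out, the last holds). Time passes only in rows, so rows that do not move let the fingers close. It gives the time, the measured TCP pose, the force and the opening at its end, in the units of the state.
- manip.sense(): the state, without advancing time (a new reading comes with each control period).
- snapshot(name): name is "scene" or "top" or "wrist"; returns a dict with "image" (420x560x3 uint8, red, green, blue), "intrinsics" (3x3 intrinsics, pixels), "extrinsics" (4x4, takes a point from camera to world coordinates); the wrist camera has in their place "hand_eye" (4x4, takes a point from camera to tool coordinates, whose origin is the TCP and whose axes are the flange's). Camera axes: x right, y down, z forward; pixel columns grow to the right and rows downward; lengths in m; the calibration is good to about 2 mm. A picture is of the moment at which its call begins: read the wrist's pose just before it. There is no depth.
- workorder.sign_off(): hands the job in, once; it reports no verdict.
Trained networks look in a picture, given as the dict that the camera call returned (one of the last four; its "shot" number tells which), for a name from the list of things; names that differ only in an ending like _2 or _b are one class to them, and where a whole thing is asked for, a point or a joint stands for the part that bears it (a point fixed in the world has none). Each returns a list of dicts, best first, with "score" (0 to 1); they miss things now and then, are a little off and sometimes report something else, mostly with a low value. They report only what shows in the picture. A call takes as long as a camera call. They do not tell look-alikes from the thing itself.
- models.find_in(picture, name): "centre" ([x, y, z] in m, in world coordinates, good to about 4 mm: the middle of the surface that is visible of it).
- models.pinpoint(picture, name): "centre" ([x, y, z] in m, in world coordinates, good to about 4 mm: a listed point, or the origin of a listed thing).
The state is a dict: "t": time; "q": joint angles; "qd": joint speeds; "tau": joint torques, N m; "tcp_pos": TCP position; "tool_rot": TCP orientation; "force": force on the tool from outside, world axes, zero at the start; "ft_torque": the same for the moment, N m; "finger_gap": opening from 0.0 (shut) to 1.0 (fully open).
Only numpy, scipy, OpenCV 4.12 (cv2) and the standard library are available. Lean on these libraries where they do the work, as an engineer would, in place of code of your own. Each camera call takes 0.05 s, during which the arm holds its last target. There are 200 camera calls.

## Working session

There is one attempt and no reset: what is moved stays moved. The work goes in short steps, Python scripts to look and compute and a tool call to move; the robot and the scene stay as the last step left them, time stands still between calls to the robot, and variables do not carry over. Pictures are saved under pics/ and viewed, about 8 in all and at most 12, crops included, and the job is handed in when it is done.

Besides the shell and the picture viewer there is one more tool, called after ">>>" by a JSON object that holds its "method" and its "body". jog_arm: Moves the arm, as the interface text tells. Its arguments: {"type":"object","properties":{"commands":{"type":"array","items":{"type":"array","items":{"type":"number"}}},"squeeze":{"type":"number"}},"required":["commands"]}

```bash
mkdir -p pics
python3 - <<'E'
from station import manip, snapshot, workorder, models
import cv2, numpy as np
print(manip.sense(), manip.hold_point_z)
for c in ("scene","top"):
    p=snapshot(c); cv2.imwrite(f"pics/{c}0.png",p["image"][:,:,::-1])
    print(c,p["intrinsics"],p["extrinsics"])
    for n in ("grip","blank","jig","shoulder","bend_in","bend","bore","glue","dowel","tin","offcut","mallet","driver"):
        for f in (models.find_in,models.pinpoint):
            try: print(n,f.__name__,[(np.round(d["centre"],3).tolist(),round(d["score"],2)) for d in f(p,n)][:4])
            except Exception as e: print(n,e)
E
```

```text
{'t': 0.0, 'q': array([ 1.16651357e+00,  5.28455491e-01,  1.43391495e+00,  1.38108951e-05,
        1.18137964e+00, -1.78538449e-01]), 'qd': array([ 0.00037765, -0.00071675,  0.00152511, -0.00191678,  0.00082287,
       -0.00124948]), 'tau': array([-4.41226548e-04, -4.42346156e+01, -1.78027081e+01, -2.78723110e-04,
        8.49789038e-03, -5.46644415e-06]), 'tcp_pos': array([0.13959968, 0.60847557, 0.23033615]), 'tool_rot': array([ 1.12635185e-01,  9.93635824e-01, -1.03139732e-03, -3.16033947e-04]), 'force': array([ 0.67666335,  0.04805296, -1.31131741]), 'ft_torque': array([0.00259128, 0.02409673, 0.02660753]), 'finger_gap': 1.0008888377692002} 0.0187
scene [[382.89461971   0.         285.15363282]
 [  0.         382.89461971 209.31080754]
 [  0.           0.           1.        ]] [[ 0.74680973  0.38778712 -0.54027436  1.02668233]
 [ 0.66501883 -0.44158743  0.60228772 -0.57200807]
 [-0.00501894 -0.80908695 -0.58766752  0.61235359]
 [ 0.          0.          0.          1.        ]]
grip call [([0.393, -0.256, 0.028], 0.88), ([0.379, -0.352, 0.032], 0.71), ([0.525, -0.343, 0.037], 0.
[... 2915 characters left out ...]
, -0.345, 0.012], 0.46)]
glue call [([0.789, -0.035, 0.09], 0.63)]
glue call [([0.801, -0.029, 0.001], 0.85)]
dowel call [([0.636, 0.16, 0.016], 0.65), ([0.51, -0.436, 0.077], 0.46)]
dowel call [([0.446, -0.312, 0.021], 0.49)]
tin call [([0.432, 0.123, 0.008], 0.84)]
tin call [([0.433, 0.119, 0.001], 0.56), ([0.633, 0.144, -0.0], 0.48)]
offcut call [([0.695, -0.083, 0.017], 0.87)]
offcut call [([0.697, -0.088, -0.004], 0.87)]
mallet call [([0.705, -0.254, 0.023], 0.87), ([0.639, 0.163, 0.018], 0.6), ([0.445, 0.274, 0.023], 0.44), ([0.45, -0.307, 0.039], 0.16)]
mallet call [([0.709, -0.283, -0.001], 0.64)]
driver call [([0.444, 0.273, 0.02], 0.91)]
driver call [([0.474, 0.302, -0.003], 0.77)]
```

```bash
ls
```

```text
pics
```

View pictures.

View pics/scene0.png

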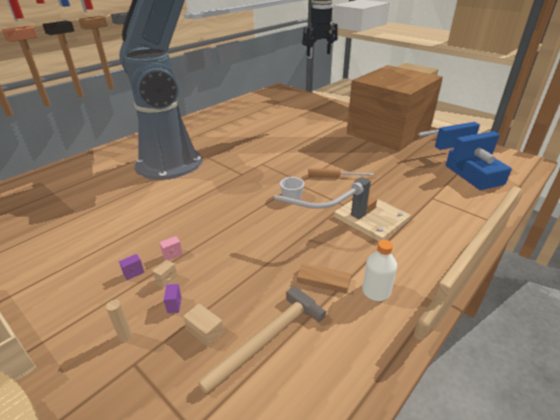

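View pics/top0.png

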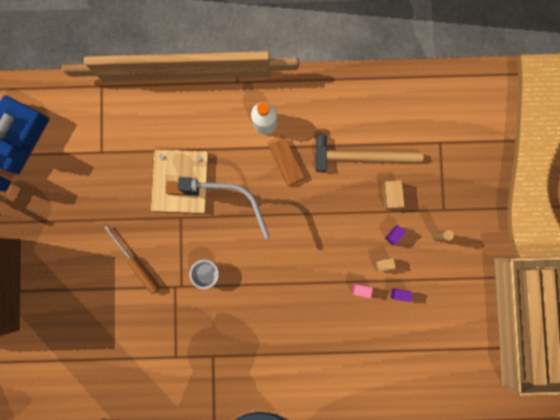

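```bash
cat > h.py <<'E'
import numpy as np, cv2
from scipy.optimize import least_squares
from scipy.spatial import cKDTree
def unproj(uv,K,T,z):
    d=np.c_[(np.asarray(uv,float)-K[:2,2])/K[0,0],np.ones(len(uv))]@T[:3,:3].T
    return T[:3,3]+d*((z-T[2,3])/d[:,2])[:,None]
def proj(P,K,T):
    c=(np.asarray(P)-T[:3,3])@T[:3,:3]; return c[:,:2]/c[:,2:]*K[0,0]+K[:2,2]
def rod(p,n=200):
    """centre line in world, p=jx,jy,yaw,s1,s2; s = arclength from shoulder; returns xy, heading, s"""
    jx,jy,yaw,s1,s2=p
    s=np.linspace(0,75+72+81,n)
    xy=[];h=[]
    for v in s:
        if v<=75: q=np.array([0,-25-v]);a=0
        else:
            t=min((v-75)/60,1.2); q=np.array([-60+60*np.cos(t),-100-60*np.sin(t)]); a=t
            q=q+max(v-147,0)*np.array([-np.sin(t),-np.cos(t)])
            if v>111:
                m=np.array([-60+60*np.cos(.6),-100-60*np.sin(.6)]); c,S=np.cos(s2),np.sin(s2)
                q=m+np.array([[c,-S],[S,c]])@(q-m); a=a-s2
            b=np.array([0,-100]); c,S=np.cos(s1),np.sin(s1)
            q=b+np.array([[c,-S],[S,c]])@(q-b); a=a-s1
        xy.append(q/1000);h.append(-np.pi/2-a)
    c,S=np.cos(yaw),np.sin(yaw)
    return np.array(xy)@np.array([[c,S],[-S,c]])+[jx,jy],np.array(h)+yaw,s
E
cat > fit.py <<'E'
from h import *
from station import snapshot
obs=[]
for c,box in (("top",(206,178,280,245)),("scene",(268,178,357,215))):
    p=snapshot(c); im=p["image"]; K,T=p["intrinsics"],p["extrinsics"]
    hsv=cv2.cvtColor(im,cv2.COLOR_RGB2HSV); x0,y0,x1,y1=box
    m=np.zeros(im.shape[:2],np.uint8); m[y0:y1,x0:x1]=((hsv[...,1]<75)&(hsv[...,2]>70))[y0:y1,x0:x1]
    if c=="scene": cv2.circle(m,(291,188),14,0,-1)
    n,l,st,_=cv2.connectedComponentsWithStats(m); 
    k=1+np.argmax(st[1:,4]); m2=(l==k) if c=="top" else m>0
    v,u=np.nonzero(m2); print(c,st[1:].tolist())
    obs.append((c,p,np.c_[u,v].astype(float),unproj(np.c_[u,v],K,T,.110)[:,:2]))
def res(p):
    t=cKDTree(rod(p,300)[0]); r=[t.query(o[3])[0]*1000/len(o[3])**.5 for o in obs]
    tip=rod(p,2)[0][1]; tt=obs[0][3]; 
    e=np.min(np.linalg.norm(tt-tip,axis=1))*1000
    return np.r_[np.concatenate(r),e*.5,(p[0]-.6345)*1000/4,(p[1]-.1465)*1000/4,p[2]/.1]
best=min((least_squares(res,[.6345,.1465,0,a,b],loss="soft_l1",x_scale=[.01,.01,.1,.1,.1],bounds=([.6,.1,-.3,-.2,-.16],[.67,.19,.3,.2,.16])) for a in(-.1,.1) for b in (-.1,.1)),key=lambda r:r.cost)
print(best.x.round(4),best.cost); np.save("rod.npy",best.x)
xy,_,_=rod(best.x)
for c,p,uv,_ in obs:
    K,T=p["intrinsics"],p["extrinsics"]; x0,y0=uv.min(0).astype(int)-15; x1,y1=uv.max(0).astype(int)+15
    S=5; im=cv2.resize(p["image"][y0:y1,x0:x1,::-1],None,fx=S,fy=S,interpolation=cv2.INTER_CUBIC)
    P=(proj(np.c_[xy,np.full(len(xy),.11)],K,T)-[x0,y0]+.5)*S
    cv2.polylines(im,[P.astype(int)],False,(0,255,0),1); cv2.imwrite(f"pics/fit_{c}.png",im)
p=obs[0][1]; im=p["image"]; a=cv2.resize(im[245:310,345:425,::-1],None,fx=5,fy=5,interpolation=cv2.INTER_CUBIC)
b=obs[1][1]["image"][230:350,115:235,::-1]; b=cv2.resize(b,(390,325),interpolation=cv2.INTER_CUBIC)
f=cv2.imread("pics/fit_top.png"); g=cv2.imread("pics/fit_scene.png"); 
W=np.zeros((600,800,3),np.uint8)
def put(i,x,y,w,h): W[y:y+h,x:x+w]=cv2.resize(i,(w,h))
put(a,0,0,400,300);put(b,400,0,400,300);put(f,0,300,400,300);put(g,400,300,400,300); cv2.imwrite("pics/comp1.png",W)
h=cv2.cvtColor(im,cv2.COLOR_RGB2HSV); print(im[265,386],h[265,386],im[275,386],im[265,375])
E
python3 fit.py
```

```text
top [[206, 183, 63, 56, 461]]
scene [[303, 180, 1, 1, 1], [274, 180, 83, 35, 558], [304, 182, 1, 1, 1], [336, 202, 15, 13, 98]]
[ 0.6303  0.1498  0.109  -0.2     0.0628] 161.04803875622505
[215 162 101] [ 16 135 215] [185 118  64] [144 100  59]
```

View pics/comp1.png

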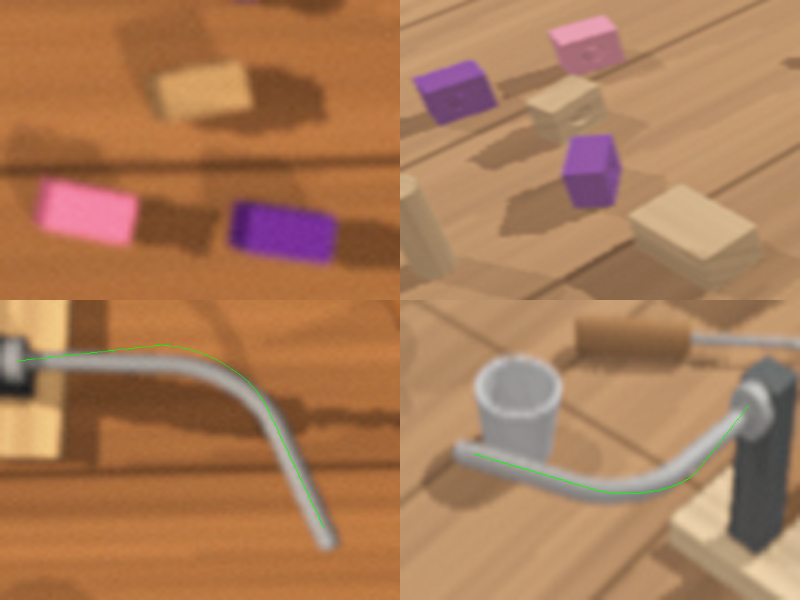

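```bash
sed -i 's/n,l,st,_=cv2/if c=="scene": m[:,:305]=0; m[:,346:]=0; m[:195,:]=0\n    n,l,st,_=cv2/; s/m2=(l==k) if c=="top" else m>0/m2=l==k/' fit.py
python3 - <<'E'
s=open('fit.py').read()
a=s.index("def res");b=s.index("print(best.x")
s=s[:a]+'''def res(p):
    t=cKDTree(rod(p[:5],400)[0])
    r=[t.query(o[3]+(p[5:] if i else 0))[0]*1000/len(o[3])**.5*4 for i,o in enumerate(obs)]
    tip=rod(p[:5],2)[0][1]; e=np.min(np.linalg.norm(obs[0][3]-tip,axis=1))*1000
    return np.r_[np.concatenate(r),e,(p[0]-.6345)*500,(p[1]-.1465)*500,p[2]/.3,p[5:]*300]
S=[least_squares(res,[.6345,.1465,y,a,b,0,0],x_scale=[.01,.01,.1,.1,.1,.01,.01],diff_step=1e-4,bounds=([.6,.1,-.5,-.25,-.2,-.02,-.02],[.67,.19,.5,.25,.2,.02,.02])) for y in (-.1,.05,.1) for a in(-.1,.1) for b in (-.1,.1)]
for r in S: print(r.x.round(3),round(r.cost,1))
best=min(S,key=lambda r:r.cost); best.x=best.x[:5]
t=cKDTree(rod(best.x,400)[0])
for o in obs: print("mean dist mm",t.query(o[3])[0].mean()*1000)
'''+s[b:]
s=s[:s.index('W=np.zeros')]+"cv2.imwrite('pics/comp2.png',np.hstack([cv2.resize(f,(400,300)),cv2.resize(g,(400,300))]))\n"
open('fit.py','w').write(s)
E
python3 fit.py
```

```text
top [[206, 183, 63, 56, 460]]
scene [[305, 195, 41, 14, 240], [336, 205, 10, 10, 55]]
[ 0.635  0.146 -0.06  -0.004  0.013 -0.002  0.001] 353.7
[ 0.635  0.146 -0.062 -0.001  0.011 -0.002  0.001] 353.7
[ 0.635  0.147 -0.064  0.036 -0.014 -0.002  0.001] 353.2
[ 0.635  0.147 -0.061  0.025 -0.007 -0.002  0.001] 353.2
[ 0.635  0.147 -0.06   0.023 -0.006 -0.002  0.001] 353.2
[ 0.635  0.147 -0.06   0.023 -0.006 -0.002  0.001] 353.2
[ 0.635  0.147 -0.06   0.024 -0.006 -0.002  0.001] 353.2
[ 0.635  0.147 -0.061  0.024 -0.006 -0.002  0.001] 353.2
[ 0.635  0.147 -0.058  0.019 -0.004 -0.002  0.001] 353.2
[ 0.635  0.147 -0.061  0.03  -0.01  -0.002  0.001] 353.2
[ 0.635  0.147 -0.064  0.036 -0.014 -0.002  0.001] 353.2
[ 0.635  0.147 -0.062  0.026 -0.007 -0.002  0.001] 353.2
mean dist mm 2.8148924992349067
mean dist mm 5.244641100237766
[ 0.6348  0.1469 -0.0613  0.0244 -0.0062] 353.2315927427362
```

View pics/comp2.png

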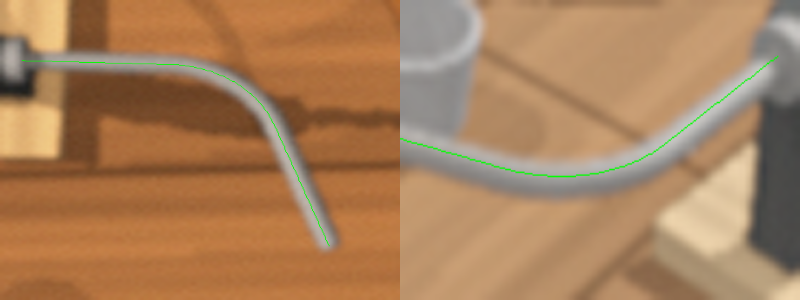

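```bash
cat > grip.py <<'E'
from h import *
from station import snapshot,manip
p=snapshot("top"); im=p["image"].astype(int); K,T=p["intrinsics"],p["extrinsics"]
m=np.zeros(im.shape[:2],np.uint8); m[252:276,370:402]=((im[...,2]>80)&(im[...,0]>185))[252:276,370:402]
n,l,st,c=cv2.connectedComponentsWithStats(m); k=1+np.argmax(st[1:,4]); v,u=np.nonzero(l==k)
W=unproj(np.c_[u,v],K,T,.04)[:,:2]*1000
print(len(u),W.mean(0),cv2.minAreaRect(W.astype(np.float32)))
C=np.cov(W.T); w,V=np.linalg.eigh(C); print("long axis yaw",np.arctan(V[1,1]/V[0,1]),np.sqrt(w*12))
print(manip.sense()["t"])
x,h,s=rod(np.load("rod.npy"),20)
for a,b,d in zip(x,h,s): print(round(d),a.round(4),round(b+np.pi,3))
E
python3 grip.py
```

```text
158 [ 442.84089016 -308.5399543 ] ((442.78887939453125, -308.34979248046875), (22.069190979003906, 39.195865631103516), 8.662012100219727)
long axis yaw -1.4363879403046484 [21.97034817 39.36848765]
2.95
0 [0.6333 0.122 ] 1.51
12 [0.6325 0.11  ] 1.51
24 [0.6318 0.098 ] 1.51
36 [0.6311 0.0861] 1.51
48 [0.6303 0.0741] 1.51
60 [0.6296 0.0621] 1.51
72 [0.6289 0.0501] 1.51
84 [0.6277 0.0382] 1.384
96 [0.6243 0.0267] 1.184
108 [0.6187 0.0161] 0.984
120 [0.611  0.0069] 0.778
132 [ 6.017e-01 -6.000e-04] 0.578
144 [ 0.5911 -0.0061] 0.378
156 [ 0.5797 -0.0101] 0.328
168 [ 0.5684 -0.0139] 0.328
180 [ 0.557  -0.0178] 0.328
192 [ 0.5457 -0.0216] 0.328
204 [ 0.5343 -0.0255] 0.328
216 [ 0.5229 -0.0294] 0.328
228 [ 0.5116 -0.0332] 0.328
```

>>> {"method": "jog_arm", "body": {"commands": [[100,2.5,-3,0,-0.12],[100,2.5,-3,0,-0.12],[100,2.5,-3,0,-0.12],[100,2.5,-3,0,-0.12],[100,2.5,-3,0,-0.12],[100,2.5,-3,0,-0.12],[100,2.5,-3,0,-0.12],[100,2.5,-3,0,-0.12]]}}

```text
t: 3.62
tcp_pos: [0.3409, 0.3667, 0.2323]
tool_rot: [0.57, 0.822, 0.005, 0.002]
force: [0.9, 0.6, -1.3]
finger_gap: 1.0
```

>>> {"method": "jog_arm", "body": {"commands": [[100,2,-3.6,0,-0.12],[100,2,-3.6,0,-0.12],[100,2,-3.6,0,-0.12],[100,2,-3.6,0,-0.12],[100,0,-4,0,-0.12],[100,0,-4,0,-0.12],[100,0,-4,0,-0.12],[100,0,-4,0,-0.12]]}}

```text
t: 4.28
tcp_pos: [0.4299, 0.0551, 0.2352]
tool_rot: [0.894, 0.448, 0.01, 0.009]
force: [1.0, -0.4, -0.2]
finger_gap: 0.998
```

>>> {"method": "jog_arm", "body": {"commands": [[100,0.1,-4,-0.5,-0.11],[100,0.1,-4,-0.5,-0.11],[100,0.1,-4,-0.5,-0.11],[100,0.1,-4,-0.5,-0.11],[100,0.1,-4,-0.5,-0.11],[100,0.1,-4,-0.5,-0.11],[100,0.1,-4,-0.5,-0.11],[100,0.1,-4,-0.5,0]]}}

```text
t: 4.95
tcp_pos: [0.437, -0.2764, 0.1981]
tool_rot: [0.998, 0.056, 0.009, 0.016]
force: [0.3, 0.6, -0.0]
finger_gap: 0.997
```

>>> {"method": "jog_arm", "body": {"commands": [[100,0,-2,-0.5,0],[100,0,-2,-0.5,0],[100,0,0,0,0]]}}

```text
t: 5.2
tcp_pos: [0.4378, -0.3295, 0.1877]
tool_rot: [0.998, 0.051, 0.011, 0.02]
force: [0.2, -0.2, 0.4]
finger_gap: 1.002
```

```bash
cat > wr.py <<'E'
import sys
from h import *
from scipy.spatial.transform import Rotation as R
from station import snapshot,manip,models
def wrist():
    s=manip.sense(); p=snapshot("wrist"); T=np.eye(4); T[:3,:3]=R.from_quat(s["tool_rot"]).as_matrix(); T[:3,3]=s["tcp_pos"]
    return s,p,p["intrinsics"],T@p["hand_eye"]
def tooly(s): 
    y=R.from_quat(s["tool_rot"]).as_matrix()[:,1]; return np.arctan2(y[1],y[0])
if __name__=="__main__":
    s,p,K,T=wrist(); print(s["t"],s["tcp_pos"].round(4),"tooly",tooly(s),s["force"].round(2),s["finger_gap"],s["q"].round(2)); print(p["hand_eye"].round(3))
    if len(sys.argv)>2: print([(d["centre"],d["score"]) for d in models.pinpoint(p,sys.argv[2])])
    cv2.imwrite(f"pics/{sys.argv[1]}.png",p["image"][:,:,::-1])
    np.savez("w.npz",im=p["image"],K=K,T=T)
E
python3 wr.py w1 grip
```

```text
5.2 [ 0.4378 -0.3295  0.1877] tooly -1.4693892372021993 [ 0.17 -0.22  0.37] 1.0018578626563726 [-0.84  0.47  1.7  -0.01  0.93  0.63]
[[-0.    -0.964 -0.266  0.067]
 [ 1.    -0.001  0.001  0.001]
 [-0.001 -0.266  0.964 -0.143]
 [ 0.     0.     0.     1.   ]]
[([0.3704, -0.3463, -0.0001], 0.77), ([0.3818, -0.2537, 0.0018], 0.61), ([0.441, -0.3085, 0.0007], 0.58), ([0.5111, -0.3376, 0.0015], 0.57)]
```

View pics/w1.png

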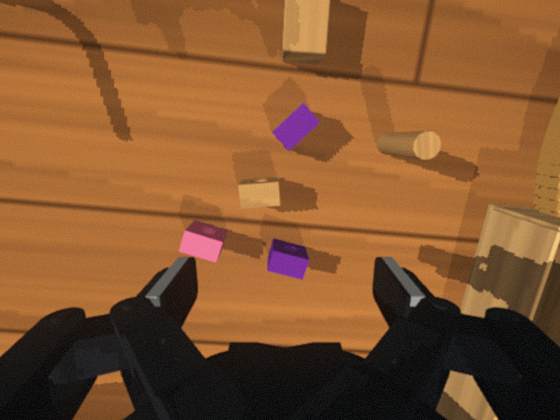

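```bash
cat > g2.py <<'E'
from h import *
import sys
d=np.load("w.npz"); im=d["im"].astype(int); K,T=d["K"],d["T"]
u0,v0,u1,v1=map(int,sys.argv[1:5])
hsv=cv2.cvtColor(d["im"],cv2.COLOR_RGB2HSV)
m=np.zeros(im.shape[:2],np.uint8); m[v0:v1,u0:u1]=((im[...,0]>185)&(im[...,2]>85))[v0:v1,u0:u1]
n,l,st,c=cv2.connectedComponentsWithStats(m); k=1+np.argmax(st[1:,4]); v,u=np.nonzero(l==k)
W=unproj(np.c_[u,v],K,T,.04)[:,:2]*1000; r=cv2.minAreaRect(W.astype(np.float32)); print(st[k],W.mean(0),r)
a=cv2.resize(d["im"][v0:v1,u0:u1,::-1],None,fx=6,fy=6,interpolation=cv2.INTER_CUBIC); b=cv2.resize((l==k).astype(np.uint8)[v0:v1,u0:u1]*255,None,fx=6,fy=6)
cv2.imwrite("pics/g2.png",np.hstack([a,cv2.cvtColor(b,cv2.COLOR_GRAY2BGR)]))
E
python3 g2.py 225 165 295 220
```

```text
[239 183  40  22 711] [ 444.42639749 -311.98533028] ((443.8123779296875, -310.3040771484375), (21.48242950439453, 38.924842834472656), 5.412339210510254)
```

View pics/g2.png

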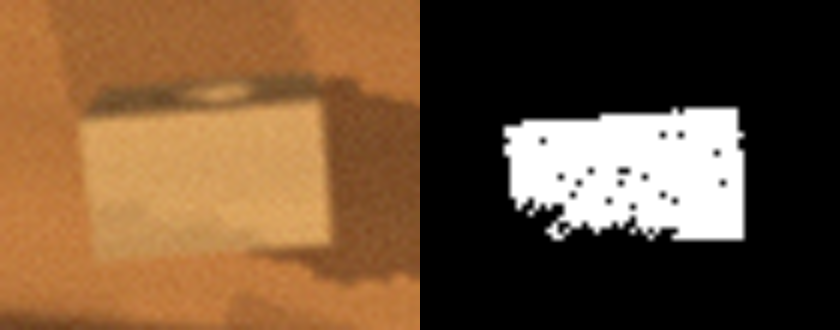

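Run:
```python
from h import *
d=np.load("w.npz"); c=np.array([[80,120],[322,98],[330,244],[97,260]])/6-.4+[225,165]
W=unproj(c,d["K"],d["T"],.04)[:,:2]; print(W.round(4),W.mean(0))
for i in range(4):
    e=W[(i+1)%4]-W[i]; print(np.linalg.norm(e),np.arctan2(e[1],e[0]))
```

```text
[[ 0.451  -0.2892]
 [ 0.4584 -0.3287]
 [ 0.4338 -0.3324]
 [ 0.4274 -0.2935]] [ 0.44266387 -0.31096263]
0.04021794084550322 -1.3848617404170247
0.02492013104287718 -2.9915040730771696
0.039441112675286376 1.732308428503275
0.023941196242958398 0.1815694686358452
```

>>> {"method": "jog_arm", "body": {"commands": [[100,0.25,1,-1,0.035],[100,0.25,1,-2,0.035],[100,0,0,-2.5,0],[100,0,0,-2.5,0],[100,0,0,-2.5,0],[100,0,0,-2,0],[100,0,0,-1.5,0],[100,0,0,0,0]]}}

```text
t: 5.97
tcp_pos: [0.4437, -0.2924, 0.0488]
tool_rot: [0.995, 0.094, 0.013, 0.018]
force: [-0.5, 0.2, 0.4]
finger_gap: 0.996
```

```bash
cat > st.py <<'E'
from wr import *
s=manip.sense(); z=R.from_quat(s["tool_rot"]).as_matrix()[:,2]
print(round(s["t"],2),s["tcp_pos"].round(4),"tooly",round(tooly(s),3),"z",z.round(3),"F",s["force"].round(2),"M",s["ft_torque"].round(2),"gap",round(s["finger_gap"],3))
E
python3 st.py
```

```text
5.97 [ 0.4437 -0.2924  0.0488] tooly -1.384 z [ 0.029 -0.034 -0.999] F [-0.52  0.25  0.39] M [ 0.06 -0.   -0.04] gap 0.996
```

>>> {"method": "jog_arm", "body": {"commands": [[100,0,-0.9,0,-0.01],[100,0,-0.8,0,-0.01],[100,0,0,-1,0],[100,0,0,-1,0],[100,0,0,0,0]]}}

```text
t: 6.38
tcp_pos: [0.4461, -0.3099, 0.0317]
tool_rot: [0.996, 0.085, 0.015, 0.021]
force: [0.1, 0.0, 0.6]
finger_gap: 1.0
```

```bash
python3 st.py
```

```text
6.38 [ 0.4461 -0.3099  0.0317] tooly -1.402 z [ 0.033 -0.038 -0.999] F [0.06 0.01 0.6 ] M [ 0.03  0.03 -0.04] gap 1.0
```

>>> {"method": "jog_arm", "body": {"commands": [[100,-0.2,0,-1.2,0],[100,-0.2,0,-1.2,0],[100,0,0,-0.4,0],[100,0,0,0,0]]}}

```text
t: 6.72
tcp_pos: [0.4429, -0.3114, 0.0037]
tool_rot: [0.996, 0.084, 0.016, 0.022]
force: [-0.6, -0.4, 1.1]
finger_gap: 1.005
```

```bash
python3 st.py
```

```text
6.72 [ 0.4429 -0.3114  0.0037] tooly -1.403 z [ 0.035 -0.041 -0.999] F [-0.63 -0.42  1.07] M [ 0.08  0.03 -0.03] gap 1.005
```

>>> {"method": "jog_arm", "body": {"commands": [[40,0,0,0,0],[40,0,0,0,0],[40,0,0,0,0],[30,0,0,0,0],[30,0,0,0,0],[30,0,0,0,0],[30,0,0,0,0]], "squeeze": 30}}

```text
t: 7.3
tcp_pos: [0.4441, -0.3122, 0.0063]
tool_rot: [0.996, 0.084, 0.017, 0.023]
force: [0.5, -0.4, -0.9]
finger_gap: 0.468
```

```bash
python3 st.py
```

```text
7.3 [ 0.4441 -0.3122  0.0063] tooly -1.403 z [ 0.038 -0.044 -0.998] F [ 0.47 -0.39 -0.87] M [ 0.06  0.01 -0.  ] gap 0.468
```

>>> {"method": "jog_arm", "body": {"commands": [[30,0,0,1.5,0],[30,0,0,3,0],[30,0,1,2.5,0.02],[30,0.2,3,1,0.04],[30,0.3,3.5,0,0.05],[30,0.3,3.5,0,0.05],[30,0.3,3.5,0,0],[30,0.3,2,0,0]]}}

```text
t: 7.97
tcp_pos: [0.46, -0.1494, 0.0908]
tool_rot: [0.986, 0.162, 0.022, 0.026]
force: [-0.0, -0.1, -1.5]
finger_gap: 0.47
```

```bash
python3 st.py
```

```text
7.97 [ 0.46   -0.1494  0.0908] tooly -1.246 z [ 0.053 -0.044 -0.998] F [-0.05 -0.12 -1.47] M [-0.04 -0.    0.01] gap 0.47
```

>>> {"method": "jog_arm", "body": {"commands": [[30,0.2,3,0.1,0],[30,0.2,3,0.1,0],[30,0.2,2,0,0],[30,0.2,1,0,0],[30,0,0,0,0]]}}

```text
t: 8.38
tcp_pos: [0.4673, -0.0508, 0.0938]
tool_rot: [0.986, 0.165, 0.023, 0.026]
force: [-0.0, 0.1, 0.4]
finger_gap: 0.473
```

```bash
python3 st.py
python3 - <<'E'
from wr import *
s,p,K,T=wrist(); np.savez("w.npz",im=p["image"],K=K,T=T)
a=p["image"].copy(); xy,h,ss=rod(np.load("rod.npy")); P=proj(np.c_[xy,np.full(len(xy),.11)],K,T).astype(int)
cv2.polylines(a,[P],False,(0,255,0),1)
t=snapshot("top"); sc=snapshot("scene"); b=t["image"][170:260,200:320]; c=sc["image"][150:250,210:370]
b=cv2.resize(b,(400,300),interpolation=2); c=cv2.resize(c,(400,250),interpolation=2)
W=np.zeros((600,800,3),np.uint8); W[:300,:400]=cv2.resize(a,(400,300)); W[:300,400:]=b; W[300:550,:400]=c
W[300:,400:]=cv2.resize(a[120:330,140:420],(400,300))
cv2.imwrite("pics/c3.png",W[:,:,::-1])
E
```

```text
8.38 [ 0.4673 -0.0508  0.0938] tooly -1.241 z [ 0.053 -0.044 -0.998] F [-0.03  0.09  0.42] M [ 0.01  0.05 -0.04] gap 0.473
```

View pics/c3.png

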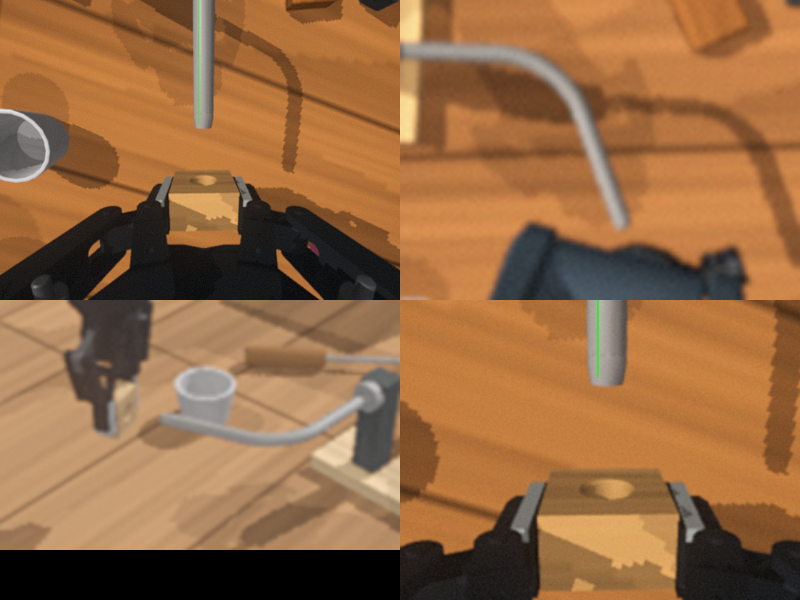

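```bash
cat > srv.py <<'E'
from wr import *
def leg(im,K,T,box,z=.110,out=True):
    """axis of rod in wrist image: per-row mid of grey pixels, unprojected"""
    u0,v0,u1,v1=box; hsv=cv2.cvtColor(im,cv2.COLOR_RGB2HSV); c=[]
    for v in range(v0,v1):
        u=np.nonzero((hsv[v,u0:u1,1]<70)&(hsv[v,u0:u1,2]>50))[0]
        if len(u)>8: c.append([(np.percentile(u,3)+np.percentile(u,97))/2+u0,v,np.percentile(u,97)-np.percentile(u,3)])
    c=np.array(c); return c,unproj(c[:,:2],K,T,z)[:,:2]
if __name__=="__main__":
    d=np.load("w.npz"); im,K,T=d["im"],d["K"],d["T"]
    c,W=leg(im,K,T,(240,0,330,165)); print(c[::20].round(1).tolist()); print(W[::20].round(4).tolist())
    vx,vy,x0,y0=cv2.fitLine(W.astype(np.float32),cv2.DIST_HUBER,0,.001,.001).ravel(); print("leg yaw",np.arctan2(vy,vx),"tip",W[-1])
    xy,h,ss=rod(np.load("rod.npy")); dd=W-xy[-1]; print("lateral vs model mm",((W-xy[-1])@[-np.sin(.328),np.cos(.328)]*1000)[::20].round(1))
    # bore mouth seen at about
    print("bore proj",proj([[.4673-.0014+.0117,-.0508+.0005+.004,.1075]],K,T))
E
python3 srv.py
```

```text
[[285.0, 0.0, 28.2], [284.5, 20.0, 27.3], [284.5, 40.0, 27.3], [284.5, 60.0, 27.3], [284.5, 80.0, 25.4], [284.5, 100.0, 25.4], [284.5, 120.0, 25.4], [284.0, 140.0, 24.4], [284.0, 160.0, 24.4]]
[[0.5753, -0.0143], [0.5688, -0.0164], [0.5621, -0.0187], [0.5552, -0.021], [0.5482, -0.0234], [0.5409, -0.0259], [0.5334, -0.0285], [0.5256, -0.0309], [0.5177, -0.0336]]
leg yaw 0.32948282 tip [ 0.51605164 -0.03417617]
lateral vs model mm [-2.6 -2.5 -2.5 -2.5 -2.5 -2.5 -2.5 -2.3 -2.3]
bore proj [[281.68371699 249.58773839]]
```

>>> {"method": "jog_arm", "body": {"commands": [[30,0.9,0.3,0.15,0],[30,0.9,0.3,0.1,0],[30,0,0,0,0]]}}

```text
t: 8.78
tcp_pos: [0.488, -0.0501, 0.0966]
tool_rot: [0.986, 0.161, 0.024, 0.027]
force: [0.3, -0.8, 0.5]
finger_gap: 0.471
```

```bash
cat > pl.py <<'E'
from wr import *
import sys
OFF=np.array([.001,-.0023]); A=.0013
def path(n=2281):
    x,h,s=rod(np.load("rod.npy"),n); h=h+np.pi; t=np.c_[np.cos(h),np.sin(h)]
    e=np.arange(1,60)[:,None]*1e-3
    x=np.r_[x,x[-1]-e*t[-1]]+OFF; h=np.r_[h,np.full(59,h[-1])]; s=np.r_[s,s[-1]+e[:,0]*1000]
    t=np.c_[np.cos(h),np.sin(h)]; return x+A*t,h,s
if __name__=="__main__":
    st=manip.sense(); X,h,s=path(); p=st["tcp_pos"]; i=np.argmin(np.linalg.norm(X-p[:2],axis=1)); n=np.array([-np.sin(h[i]),np.cos(h[i])])
    z=R.from_quat(st["tool_rot"]).as_matrix()[:,2]
    print("t",round(st["t"],2),"s",s[i],"lat mm",round((p[:2]-X[i])@n*1e3,2),"yawerr",round((tooly(st)+np.pi/2-h[i]+1)%np.pi-1,3),"bore z",round(p[2]*1e3+13.7,1),"tilt",z[:2].round(3),"F",st["force"].round(1),"M",st["ft_torque"].round(2),"tcp",p.round(4))
    st_=float(sys.argv[1]) if len(sys.argv)>1 else 10; pp=p[:2];ph=tooly(st)+np.pi/2
    for k in range(int(sys.argv[2]) if len(sys.argv)>2 else 0):
        j=np.argmin(abs(s-(s[i]-st_*(k+1)))); d=X[j]-pp; print("  to s",round(s[j]),"cm",(d*100).round(2),"turn",round((h[j]-ph+1)%np.pi-1,3)); pp=X[j];ph=h[j]
E
python3 pl.py 10 6
```

```text
t 8.78 s 257.0 lat mm -5.82 yawerr -0.006 bore z 110.3 tilt [ 0.055 -0.046] F [ 0.3 -0.8  0.5] M [0.01 0.02 0.01] tcp [ 0.488  -0.0501  0.0966]
  to s 247 cm [0.78 0.88] turn 0.006
  to s 237 cm [0.95 0.32] turn 0.0
  to s 227 cm [0.95 0.32] turn 0.0
  to s 217 cm [0.95 0.32] turn 0.0
  to s 207 cm [0.95 0.32] turn 0.0
  to s 197 cm [0.95 0.32] turn 0.0
```

>>> {"method": "jog_arm", "body": {"commands": [[30,-0.1,0.3,0,0],[30,-0.1,0.3,0,0],[30,0,0,0,0]]}}

```text
t: 9.03
tcp_pos: [0.4874, -0.0452, 0.0966]
tool_rot: [0.987, 0.16, 0.024, 0.028]
force: [-0.2, 0.0, 0.4]
finger_gap: 0.474
```

```bash
python3 pl.py; python3 -c "
from srv import *
s,p,K,T=wrist(); np.savez('w.npz',im=p['image'],K=K,T=T); c,W=leg(p['image'],K,T,(240,0,330,200)); print(c[::15].round(1).tolist(),len(c))
cv2.imwrite('pics/c4.png',cv2.resize(p['image'][100:330,180:380,::-1],None,fx=2.5,fy=2.5))
"; python3 pl.py 10 3
```

```text
t 9.03 s 256.0 lat mm -1.08 yawerr -0.008 bore z 110.3 tilt [ 0.057 -0.047] F [-0.2  0.   0.4] M [ 0.07  0.05 -0.05] tcp [ 0.4874 -0.0452  0.0966]
[[276.5, 0.0, 27.3], [278.0, 15.0, 26.3], [279.0, 30.0, 26.3], [279.0, 45.0, 26.3], [279.0, 60.0, 26.3], [279.0, 75.0, 26.3], [279.5, 90.0, 25.4], [279.5, 105.0, 25.4], [280.0, 120.0, 24.4], [279.5, 135.0, 23.5], [280.0, 150.0, 24.4], [280.0, 165.0, 22.6], [280.5, 180.0, 23.5], [280.0, 195.0, 22.6]] 200
t 9.08 s 256.0 lat mm -1.3 yawerr -0.008 bore z 110.4 tilt [ 0.057 -0.047] F [ 0.  -0.7 -0.3] M [ 0.05  0.03 -0.04] tcp [ 0.4876 -0.0454  0.0967]
  to s 246 cm [0.92 0.45] turn 0.008
  to s 236 cm [0.95 0.32] turn 0.0
  to s 226 cm [0.95 0.32] turn 0.0
```

View pics/c4.png

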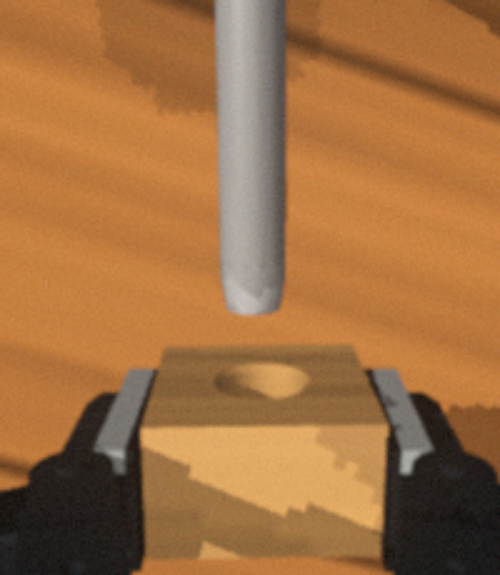

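>>> {"method": "jog_arm", "body": {"commands": [[30,0.3,0.3,0,0.004],[30,0.5,0.2,0,0.004],[30,0,0,0,0]]}}

```text
t: 9.33
tcp_pos: [0.4955, -0.04, 0.0965]
tool_rot: [0.986, 0.164, 0.024, 0.027]
force: [0.4, -0.5, -0.6]
finger_gap: 0.468
```

```bash
sed -i 's/OFF=np.array.*; A/OFF=np.array([.0008,-.0017]); A/' pl.py; python3 pl.py 10 4
```

```text
t 9.33 s 247.0 lat mm 0.67 yawerr -0.0 bore z 110.2 tilt [ 0.056 -0.046] F [ 0.4 -0.5 -0.6] M [ 0.01  0.01 -0.05] tcp [ 0.4955 -0.04    0.0965]
  to s 237 cm [0.96 0.26] turn 0.0
  to s 227 cm [0.95 0.32] turn 0.0
  to s 217 cm [0.95 0.32] turn 0.0
  to s 207 cm [0.95 0.32] turn 0.0
```

>>> {"method": "jog_arm", "body": {"commands": [[30,0.95,0.28,0,0],[30,0.95,0.32,0,0],[30,0,0,0,0]]}}

```text
t: 9.58
tcp_pos: [0.5164, -0.0333, 0.0965]
tool_rot: [0.986, 0.164, 0.024, 0.027]
force: [0.1, -0.6, -0.1]
finger_gap: 0.465
```

```bash
python3 pl.py 10 6
```

```text
t 9.58 s 225.0 lat mm 0.27 yawerr -0.0 bore z 110.2 tilt [ 0.056 -0.046] F [ 0.1 -0.6 -0.1] M [-0.06 -0.05 -0.02] tcp [ 0.5164 -0.0333  0.0965]
  to s 215 cm [0.96 0.3 ] turn 0.0
  to s 205 cm [0.95 0.32] turn 0.0
  to s 195 cm [0.95 0.32] turn 0.0
  to s 185 cm [0.95 0.32] turn 0.0
  to s 175 cm [0.95 0.32] turn 0.0
  to s 165 cm [0.95 0.32] turn 0.0
```

>>> {"method": "jog_arm", "body": {"commands": [[30,0.95,0.32,0,0],[30,0.95,0.32,0,0],[30,0.95,0.32,0,0],[30,0,0,0,0]]}}

```text
t: 9.92
tcp_pos: [0.548, -0.0227, 0.0964]
tool_rot: [0.986, 0.164, 0.024, 0.028]
force: [0.2, -0.2, 0.3]
finger_gap: 0.471
```

```bash
cat > look.py <<'E'
from srv import *
import sys
s,p,K,T=wrist(); np.savez('w.npz',im=p['image'],K=K,T=T)
from pl import path,OFF
a=p["image"].copy(); xy,_,_=rod(np.load("rod.npy")); P=proj(np.c_[xy+OFF,np.full(len(xy),.11)],K,T).astype(int); cv2.polylines(a,[P],False,(0,255,0),1)
cv2.imwrite(f'pics/{sys.argv[1]}.png',cv2.resize(a[0:330,100:460,::-1],None,fx=1.7,fy=1.7))
c,W=leg(p["image"],K,T,(240,0,330,200)); print("rod cols",c[::15].round(1).tolist())
E
python3 pl.py 10 5; python3 look.py c5
```

```text
t 9.92 s 191.70000000000002 lat mm 0.16 yawerr 0.001 bore z 110.1 tilt [ 0.057 -0.046] F [ 0.2 -0.2  0.3] M [ 0.03 -0.    0.03] tcp [ 0.548  -0.0227  0.0964]
  to s 182 cm [0.95 0.31] turn -0.001
  to s 172 cm [0.95 0.32] turn 0.0
  to s 162 cm [0.95 0.32] turn 0.0
  to s 152 cm [0.95 0.32] turn 0.0
  to s 142 cm [0.93 0.35] turn 0.088
rod cols [[244.0, 68.0, 7.5], [250.5, 83.0, 19.7], [255.5, 98.0, 29.1], [264.0, 113.0, 30.1], [272.0, 128.0, 28.2], [278.0, 143.0, 26.3], [282.5, 158.0, 25.4], [284.5, 173.0, 23.5], [285.5, 188.0, 23.5]]
```

View pics/c5.png

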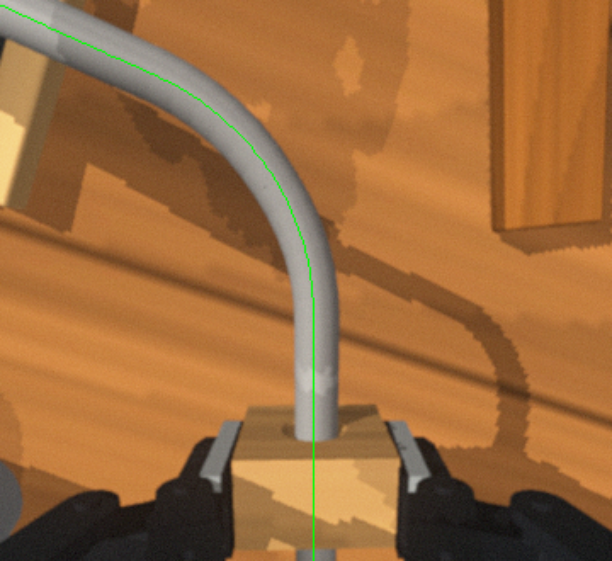

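```bash
cat > refit.py <<'E'
from h import *
from pl import OFF
d=np.load("w.npz"); im,K,T=d["im"],d["K"],d["T"]; hsv=cv2.cvtColor(im,cv2.COLOR_RGB2HSV)
m=((hsv[...,1]<70)&(hsv[...,2]>85)).astype(np.uint8); m[252:]=0; m[:, :100]=0
p0=np.load("rod.npy"); p0=np.r_[p0[:2]+OFF,p0[2:]]
xy=rod(p0,300)[0]; t0=cKDTree(xy)
v,u=np.nonzero(m); W=unproj(np.c_[u,v],K,T,.11)[:,:2]; k=t0.query(W)[0]<.0095; W=W[k]
def res(p):
    r=cKDTree(rod(p,400)[0]).query(W)[0]*1000
    return np.r_[r/len(W)**.5*4,(p-p0)[:2]*300,(p-p0)[2:]*20]
r=least_squares(res,p0,x_scale=[.01,.01,.1,.1,.1],diff_step=1e-4); print(len(W),p0.round(4),r.x.round(4),r.cost)
a=rod(p0,20)[0];b,h,s=rod(r.x,20)
t=cKDTree(rod(r.x,2000)[0])
for i in range(0,20): print(round(s[i]),((b[i]-a[i])@[-np.sin(h[i]),np.cos(h[i])]*1000).round(2), (h[i]-rod(p0,20)[1][i]).round(3),end=" | ")
np.save("rod2.npy",r.x)
E
python3 refit.py
```

```text
9622 [ 0.6356  0.1452 -0.0613  0.0244 -0.0062] [ 0.635   0.1457 -0.0533  0.0119  0.0187] 89.95482428632087
0 -0.43 0.008 | 12 -0.33 0.008 | 24 -0.24 0.008 | 36 -0.14 0.008 | 48 -0.05 0.008 | 60 0.05 0.008 | 72 0.14 0.008 | 84 0.07 -0.005 | 96 -0.07 -0.005 | 108 -0.2 -0.005 | 120 -0.1 0.02 | 132 0.08 0.02 | 144 0.25 0.02 | 156 0.47 0.02 | 168 0.72 0.02 | 180 0.96 0.02 | 192 1.2 0.02 | 204 1.45 0.02 | 216 1.69 0.02 | 228 1.94 0.02 |
```

>>> {"method": "jog_arm", "body": {"commands": [[30,0.95,0.31,0,0],[30,0.95,0.32,0,0],[30,0.95,0.32,0,0],[30,0,0,0,0]]}}

```text
t: 10.3
tcp_pos: [0.5739, -0.0131, 0.0954]
tool_rot: [0.986, 0.165, 0.021, 0.027]
force: [0.4, 0.8, 0.4]
finger_gap: 0.47
```

```bash
python3 pl.py 7 4
```

```text
t 10.3 s 164.0 lat mm 0.85 yawerr 0.002 bore z 109.1 tilt [ 0.049 -0.046] F [0.4 0.8 0.4] M [ 0.03 -0.03 -0.02] tcp [ 0.5739 -0.0131  0.0954]
  to s 157 cm [0.69 0.14] turn -0.002
  to s 150 cm [0.66 0.23] turn 0.0
  to s 143 cm [0.66 0.25] turn 0.067
  to s 136 cm [0.62 0.32] turn 0.117
```

>>> {"method": "jog_arm", "body": {"commands": [[30,0.68,0.18,0.05,0],[30,0.66,0.23,0.03,0.04],[30,0,0,0,0]]}}

```text
t: 10.55
tcp_pos: [0.5877, -0.0083, 0.096]
tool_rot: [0.982, 0.185, 0.02, 0.026]
force: [0.0, -0.8, 0.5]
finger_gap: 0.469
```

```bash
python3 pl.py 6 4
```

```text
t 10.55 s 149.4 lat mm 0.97 yawerr 0.044 bore z 109.7 tilt [ 0.05  -0.044] F [ 0.  -0.8  0.5] M [ 0.02 -0.03 -0.01] tcp [ 0.5877 -0.0083  0.096 ]
  to s 143 cm [0.59 0.12] turn 0.016
  to s 137 cm [0.54 0.27] turn 0.1
  to s 131 cm [0.51 0.32] turn 0.1
  to s 125 cm [0.47 0.37] turn 0.1
```

>>> {"method": "jog_arm", "body": {"commands": [[30,0.59,0.18,0.02,0.05],[30,0.54,0.28,0,0.09],[30,0,0,0,0]]}}

```text
t: 10.8
tcp_pos: [0.5984, -0.0034, 0.096]
tool_rot: [0.967, 0.255, 0.021, 0.024]
force: [0.5, 0.2, -0.1]
finger_gap: 0.469
```

```bash
python3 pl.py 6 4
```

```text
t 10.8 s 137.4 lat mm 1.21 yawerr 0.027 bore z 109.7 tilt [ 0.053 -0.036] F [ 0.5  0.2 -0.1] M [ 0.04 -0.01  0.02] tcp [ 0.5984 -0.0034  0.096 ]
  to s 131 cm [0.57 0.21] turn 0.073
  to s 125 cm [0.47 0.37] turn 0.1
  to s 119 cm [0.44 0.41] turn 0.1
  to s 113 cm [0.39 0.45] turn 0.1
```

>>> {"method": "jog_arm", "body": {"commands": [[30,0.54,0.26,0.01,0.09],[30,0.47,0.37,0,0.1],[30,0.44,0.41,0,0.1],[30,0,0,0,0]]}}

```text
t: 11.13
tcp_pos: [0.611, 0.0071, 0.0957]
tool_rot: [0.919, 0.392, 0.023, 0.02]
force: [0.2, -1.3, 0.2]
finger_gap: 0.47
```

```bash
python3 pl.py 6 5; python3 look.py c6
```

```text
t 11.13 s 120.5 lat mm 1.92 yawerr 0.036 bore z 109.4 tilt [ 0.058 -0.02 ] F [ 0.2 -1.3  0.2] M [-0.   -0.03 -0.01] tcp [0.611  0.0071 0.0957]
  to s 114 cm [0.54 0.31] turn 0.064
  to s 108 cm [0.35 0.49] turn 0.106
  to s 102 cm [0.3  0.52] turn 0.1
  to s 96 cm [0.25 0.55] turn 0.1
  to s 90 cm [0.19 0.57] turn 0.1
rod cols [[244.0, 161.0, 7.5], [250.5, 176.0, 19.7], [256.5, 191.0, 31.0]]
```

View pics/c6.png

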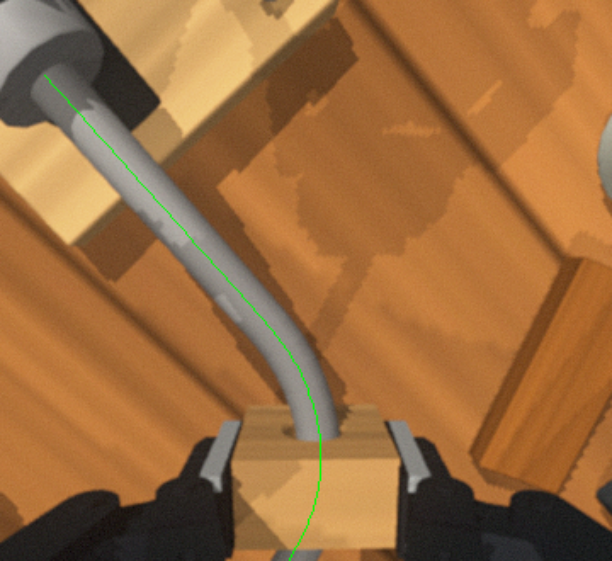

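>>> {"method": "jog_arm", "body": {"commands": [[30,0.44,0.41,0.02,0.09],[30,0.37,0.48,0.02,0.1],[30,0.31,0.52,0,0.1],[30,0,0,0,0]]}}

```text
t: 11.52
tcp_pos: [0.6205, 0.0191, 0.0958]
tool_rot: [0.855, 0.517, 0.024, 0.018]
force: [0.6, -0.3, -0.8]
finger_gap: 0.47
```

```bash
python3 pl.py 6 5
```

```text
t 11.52 s 104.7 lat mm 1.61 yawerr 0.048 bore z 109.5 tilt [ 0.06  -0.005] F [ 0.6 -0.3 -0.8] M [ 0.02 -0.13 -0.02] tcp [0.6205 0.0191 0.0958]
  to s 99 cm [0.41 0.46] turn 0.052
  to s 93 cm [0.21 0.56] turn 0.1
  to s 87 cm [0.15 0.58] turn 0.1
  to s 81 cm [0.1  0.59] turn 0.1
  to s 75 cm [0.04 0.6 ] turn 0.071
```

>>> {"method": "jog_arm", "body": {"commands": [[30,0.3,0.52,0.02,0.07],[30,0.21,0.56,0.02,0.1],[30,0.15,0.58,0,0.1],[30,0,0,0,0]]}}

```text
t: 11.85
tcp_pos: [0.627, 0.0332, 0.0961]
tool_rot: [0.782, 0.623, 0.026, 0.016]
force: [0.5, 0.3, -0.8]
finger_gap: 0.468
```

```bash
python3 pl.py 6 5
```

```text
t 11.85 s 88.9 lat mm 0.78 yawerr 0.043 bore z 109.8 tilt [0.061 0.007] F [ 0.5  0.3 -0.8] M [ 0.1  -0.12 -0.  ] tcp [0.627  0.0332 0.0961]
  to s 83 cm [0.19 0.57] turn 0.057
  to s 77 cm [0.06 0.6 ] turn 0.1
  to s 71 cm [0.03 0.6 ] turn 0.007
  to s 65 cm [0.04 0.6 ] turn 0.0
  to s 59 cm [0.04 0.6 ] turn 0.0
```

>>> {"method": "jog_arm", "body": {"commands": [[30,0.13,0.59,0,0.07],[30,0.06,0.6,0,0.08],[30,0.04,0.6,0,0.02],[30,0,0,0,0]]}}

```text
t: 12.18
tcp_pos: [0.6295, 0.0491, 0.0961]
tool_rot: [0.732, 0.68, 0.027, 0.015]
force: [1.6, 0.8, -1.1]
finger_gap: 0.469
```

```bash
python3 pl.py 10 5; python3 look.py c7
```

```text
t 12.18 s 72.7 lat mm 0.21 yawerr -0.013 bore z 109.8 tilt [0.061 0.015] F [ 1.6  0.8 -1.1] M [ 0.19 -0.25  0.05] tcp [0.6295 0.0491 0.0961]
  to s 63 cm [0.08 0.99] turn 0.013
  to s 53 cm [0.06 1.  ] turn 0.0
  to s 43 cm [0.06 1.  ] turn 0.0
  to s 33 cm [0.06 1.  ] turn 0.0
  to s 23 cm [0.06 1.  ] turn 0.0
rod cols [[259.0, 0.0, 16.9], [288.0, 15.0, 77.1], [288.0, 30.0, 75.2], [288.0, 45.0, 75.2], [288.5, 60.0, 74.3], [288.5, 75.0, 72.4], [287.0, 90.0, 66.6], [286.0, 105.0, 65.8], [285.5, 120.0, 61.1], [286.5, 135.0, 25.4], [287.0, 150.0, 24.4], [286.5, 165.0, 23.5], [286.5, 180.0, 23.5], [287.0, 195.0, 22.6]]
```

View pics/c7.png

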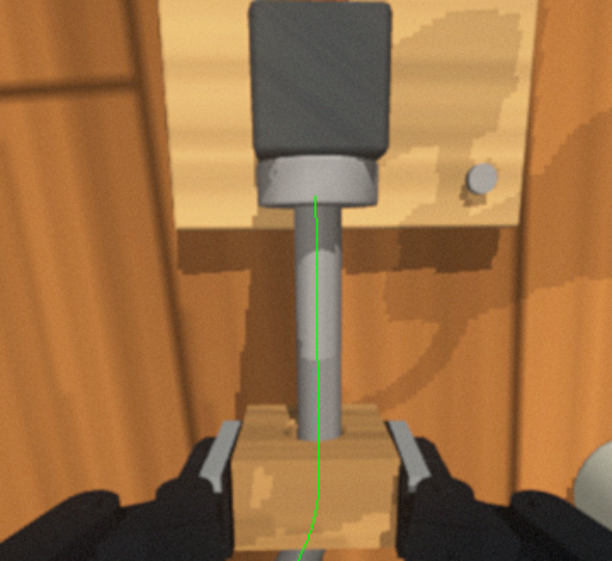

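>>> {"method": "jog_arm", "body": {"commands": [[30,0.08,1,0,0.01],[30,0.06,1,0,0],[30,0.06,1,0,0],[30,0.06,1,0,0],[30,0,0,0,0]]}}

```text
t: 12.65
tcp_pos: [0.6324, 0.0911, 0.0963]
tool_rot: [0.732, 0.681, 0.027, 0.016]
force: [1.9, 1.1, -1.1]
finger_gap: 0.469
```

```bash
python3 pl.py 5 5
```

```text
t 12.65 s 30.5 lat mm -0.14 yawerr -0.012 bore z 110.0 tilt [0.062 0.014] F [ 1.9  1.1 -1.1] M [ 0.06 -0.32  0.02] tcp [0.6324 0.0911 0.0963]
  to s 26 cm [0.02 0.5 ] turn 0.012
  to s 20 cm [0.03 0.5 ] turn 0.0
  to s 16 cm [0.03 0.5 ] turn 0.0
  to s 10 cm [0.03 0.5 ] turn 0.0
  to s 6 cm [0.03 0.5 ] turn 0.0
```

>>> {"method": "jog_arm", "body": {"commands": [[30,0,0.5,0,0.01],[30,0.02,0.5,0,0],[30,0,0,0,0]]}}

```text
t: 12.9
tcp_pos: [0.6332, 0.1029, 0.0963]
tool_rot: [0.728, 0.685, 0.028, 0.017]
force: [2.2, -0.9, -1.5]
finger_gap: 0.47
```

```bash
python3 pl.py; python3 look.py c8
```

```text
t 12.9 s 18.7 lat mm -0.18 yawerr 0.0 bore z 110.0 tilt [0.063 0.014] F [ 2.2 -0.9 -1.5] M [-0.07 -0.33 -0.  ] tcp [0.6332 0.1029 0.0963]
rod cols [[275.9, 149.0, 22.7], [290.0, 164.0, 67.7], [290.0, 179.0, 67.7], [290.0, 194.0, 65.8]]
```

View pics/c8.png

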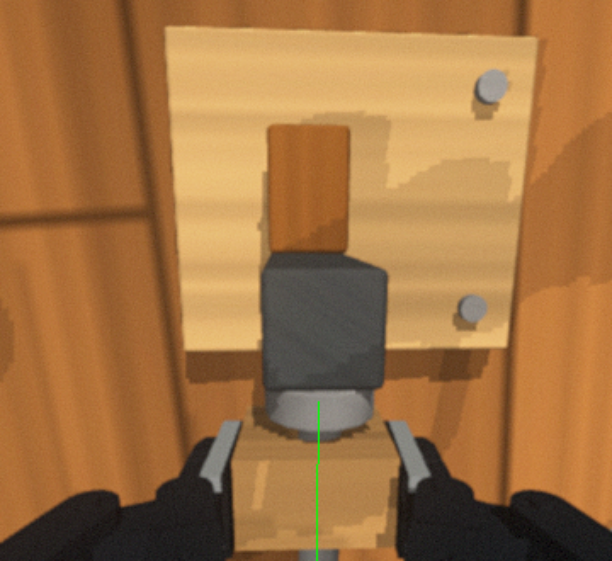

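>>> {"method": "jog_arm", "body": {"commands": [[30,0,0.2,0,0],[30,0,0.2,0,0]]}}

```text
t: 13.12
tcp_pos: [0.6334, 0.1064, 0.0963]
tool_rot: [0.728, 0.685, 0.028, 0.017]
force: [2.6, -2.4, -2.3]
finger_gap: 0.472
```

```bash
python3 pl.py
```

```text
t 13.12 s 15.200000000000001 lat mm -0.17 yawerr -0.001 bore z 110.0 tilt [0.063 0.013] F [ 2.6 -2.4 -2.3] M [-0.37 -0.37 -0.01] tcp [0.6334 0.1064 0.0963]
```

>>> {"method": "jog_arm", "body": {"commands": [[30,0,0.1,0,0],[30,0,0.1,0,0]]}}

```text
t: 13.28
tcp_pos: [0.6335, 0.1073, 0.0963]
tool_rot: [0.728, 0.685, 0.027, 0.018]
force: [2.2, -5.6, -0.1]
finger_gap: 0.47
```

```bash
python3 pl.py
```

```text
t 13.28 s 14.3 lat mm -0.2 yawerr -0.001 bore z 110.0 tilt [0.063 0.011] F [ 2.2 -5.6 -0.1] M [-0.93 -0.24 -0.08] tcp [0.6335 0.1073 0.0963]
```

>>> {"method": "jog_arm", "body": {"commands": [[30,0,0.1,0,0],[30,0,0.06,0,0]]}}

```text
t: 13.45
tcp_pos: [0.6335, 0.1072, 0.0963]
tool_rot: [0.728, 0.685, 0.026, 0.018]
force: [2.4, -2.7, -2.2]
finger_gap: 0.466
```

```bash
python3 pl.py
python3 - <<'E'
from wr import *
s,p,K,T=wrist(); np.savez('w.npz',im=p['image'],K=K,T=T); print(manip.sense()["force"].round(1))
# column profile down the middle: disc -> rod/gap -> block
hsv=cv2.cvtColor(p["image"],cv2.COLOR_RGB2HSV)
for u in (272,286,300): print(u,[(v,int(hsv[v,u,1]),int(hsv[v,u,2])) for v in range(215,275,3)])
E
```

```text
t 13.45 s 14.4 lat mm -0.19 yawerr -0.001 bore z 110.0 tilt [0.063 0.009] F [ 2.4 -2.7 -2.2] M [-0.32 -0.33 -0.02] tcp [0.6335 0.1072 0.0963]
[ 1.9 -3.1 -1.1]
272 [(215, 10, 78), (218, 13, 79), (221, 16, 82), (224, 30, 84), (227, 24, 73), (230, 18, 70), (233, 15, 69), (236, 14, 73), (239, 29, 78), (242, 23, 133), (245, 12, 124), (248, 24, 128), (251, 24, 129), (254, 27, 132), (257, 25, 130), (260, 26, 129), (263, 141, 163), (266, 150, 158), (269, 149, 159), (272, 139, 183)]
286 [(215, 10, 76), (218, 17, 76), (221, 15, 67), (224, 22, 71), (227, 11, 69), (230, 31, 74), (233, 18, 70), (236, 16, 62), (239, 28, 92), (242, 19, 151), (245, 22, 139), (248, 18, 140), (251, 16, 142), (254, 23, 144), (257, 18, 143), (260, 18, 141), (263, 87, 146), (266, 147, 160), (269, 143, 161), (272, 141, 186)]
300 [(215, 4, 71), (218, 26, 69), (221, 12, 63), (224, 4, 71), (227, 8, 62), (230, 16, 64), (233, 23, 68), (236, 20, 63), (239, 35, 88), (242, 17, 153), (245, 13, 140), (248, 18, 144), (251, 18, 143), (254, 13, 142), (257, 18, 144), (260, 22, 140), (263, 137, 155), (266, 155, 164), (269, 142, 162), (272, 145, 180)]
```

Run:
```python
from wr import *
d=np.load("w.npz"); K,T=d["K"],d["T"]; hsv=cv2.cvtColor(d["im"],cv2.COLOR_RGB2HSV).astype(int)
print("gray rows",[ (v,hsv[v,279:294,1].mean().round(),hsv[v,279:294,2].mean().round()) for v in range(258,276)])
h=1.512; t=np.array([np.cos(h),np.sin(h),0]); s=manip.sense(); R_=T[:3,:3]
c=np.r_[s["tcp_pos"][:2],.110]-.0013*t
for zz in (.109,.110):
  c[2]=zz
  top=c+12e-3*t+[0,0,.020]; print("block top front edge row",proj([top],K,T)[0])
  for g in (0,.5,1,1.5,2,3): print(g,proj([np.r_[(c+(12+g)*1e-3*t)[:2],.125]],K,T)[0].round(1))
```

```text
gray rows [(258, np.float64(19.0), np.float64(143.0)), (259, np.float64(21.0), np.float64(142.0)), (260, np.float64(18.0), np.float64(141.0)), (261, np.float64(20.0), np.float64(140.0)), (262, np.float64(42.0), np.float64(139.0)), (263, np.float64(101.0), np.float64(148.0)), (264, np.float64(142.0), np.float64(161.0)), (265, np.float64(149.0), np.float64(165.0)), (266, np.float64(147.0), np.float64(164.0)), (267, np.float64(147.0), np.float64(163.0)), (268, np.float64(146.0), np.float64(162.0)), (269, np.float64(146.0), np.float64(161.0)), (270, np.float64(147.0), np.float64(169.0)), (271, np.float64(147.0), np.float64(179.0)), (272, np.float64(145.0), np.float64(181.0)), (273, np.float64(147.0), np.float64(179.0)), (274, np.float64(147.0), np.float64(180.0)), (275, np.float64(147.0), np.float64(179.0))]
block top front edge row [290.6169971  267.71798115]
0 [289.8 263.6]
0.5 [289.8 262.5]
1 [289.8 261.4]
1.5 [289.9 260.3]
2 [289.9 259.2]
3 [289.9 257. ]
block top front edge row [290.81701681 268.79494834]
0 [289.8 263.6]
0.5 [289.8 262.5]
1 [289.8 261.4]
1.5 [289.9 260.3]
2 [289.9 259.2]
3 [289.9 257. ]
```

>>> {"method": "jog_arm", "body": {"commands": [[30,0,0.15,0,0],[30,0,0.15,0,0]]}}

```text
t: 13.67
tcp_pos: [0.6335, 0.1072, 0.0963]
tool_rot: [0.728, 0.685, 0.024, 0.02]
force: [1.7, -6.7, -1.5]
finger_gap: 0.467
```

```bash
python3 pl.py
```

```text
t 13.67 s 14.4 lat mm -0.2 yawerr -0.0 bore z 110.0 tilt [0.062 0.005] F [ 1.7 -6.7 -1.5] M [-1.07 -0.32 -0.11] tcp [0.6335 0.1072 0.0963]
```

>>> {"method": "jog_arm", "body": {"commands": [[30,0,0,0,0],[65,0,0,0,0],[75,0,0,0,0],[75,0,0,0,0],[75,0,0,0,0]]}}

```text
t: 14.08
tcp_pos: [0.6298, 0.1092, 0.0959]
tool_rot: [0.729, 0.684, 0.023, 0.015]
force: [-0.3, -0.2, -0.0]
finger_gap: 0.751
```

```bash
cat > chk.py <<'E'
from wr import *
s,p,K,T=wrist(); np.savez('w.npz',im=p['image'],K=K,T=T); hsv=cv2.cvtColor(p["image"],cv2.COLOR_RGB2HSV).astype(int)
for u in (272,286,300): print(u,[(v,int(hsv[v,u-3:u+4,1].mean()),int(hsv[v,u-3:u+4,2].mean())) for v in range(252,280,2)])
E
python3 pl.py; python3 chk.py
```

```text
t 14.08 s 12.600000000000001 lat mm 3.63 yawerr -0.002 bore z 109.6 tilt [0.054 0.008] F [-0.3 -0.2 -0. ] M [-0.02 -0.04  0.02] tcp [0.6298 0.1092 0.0959]
272 [(252, 27, 98), (254, 26, 101), (256, 23, 107), (258, 25, 109), (260, 32, 110), (262, 78, 128), (264, 138, 148), (266, 150, 165), (268, 147, 162), (270, 148, 165), (272, 146, 174), (274, 147, 173), (276, 146, 173), (278, 147, 175)]
286 [(252, 21, 133), (254, 20, 134), (256, 20, 135), (258, 20, 136), (260, 20, 137), (262, 18, 135), (264, 20, 136), (266, 73, 141), (268, 146, 165), (270, 149, 160), (272, 149, 172), (274, 147, 173), (276, 146, 177), (278, 145, 178)]
300 [(252, 17, 144), (254, 18, 142), (256, 17, 144), (258, 18, 158), (260, 17, 157), (262, 19, 156), (264, 17, 152), (266, 29, 145), (268, 139, 164), (270, 147, 164), (272, 146, 167), (274, 146, 174), (276, 146, 173), (278, 146, 181)]
```

>>> {"method": "jog_arm", "body": {"commands": [[75,0.15,0,0.5,0],[75,0.15,0,1.5,0],[75,0,0,2,0],[75,0,0,2.5,0],[75,0,0,2.5,0],[75,0,0,2,0],[75,0,0,1,0],[75,0,0,0,0]]}}

```text
t: 14.8
tcp_pos: [0.6294, 0.1112, 0.221]
tool_rot: [0.728, 0.685, 0.021, 0.012]
force: [1.6, 0.1, 1.1]
finger_gap: 0.751
```

```bash
python3 pl.py
python3 - <<'E'
from wr import *
from pl import OFF
h=1.512; t=np.array([np.cos(h),np.sin(h)])
for nm in ("wrist","top","scene"):
    if nm=="wrist": s,p,K,T=wrist(); cv2.imwrite("pics/end.png",p["image"][:,:,::-1]); np.savez("w.npz",im=p["image"],K=K,T=T)
    else: p=snapshot(nm)
    o={n:[(np.array(d["centre"]).round(4).tolist(),round(d["score"],2)) for d in models.pinpoint(p,n)[:2]] for n in ("bore","shoulder","grip")}
    print(nm,o)
for n in ("blank","glue","dowel","tin","offcut","mallet","driver"):
    print(n,[np.array(d["centre"]).round(3).tolist() for d in models.pinpoint(p,n)[:1]])
d=np.load("w.npz"); im=d["im"].astype(int); hsv=cv2.cvtColor(d["im"],cv2.COLOR_RGB2HSV).astype(int)
x=rod(np.load("rod.npy"),20)[0][0]+OFF; P=proj([np.r_[x,.125]],d["K"],d["T"])[0]; print("disc top proj",P)
u=int(P[0])
for uu in (u-16,u,u+16): print(uu,[(v,int(hsv[v,uu-3:uu+4,1].mean()),int(hsv[v,uu-3:uu+4,2].mean())) for v in range(int(P[1])-30,int(P[1])+60,4)])
E
```

```text
t 14.8 s 10.700000000000001 lat mm 4.11 yawerr -0.001 bore z 234.7 tilt [0.047 0.01 ] F [1.6 0.1 1.1] M [-0.01  0.06 -0.02] tcp [0.6294 0.1112 0.221 ]
wrist {'bore': [([0.6345, 0.1092, 0.1031], 0.98)], 'shoulder': [([0.631, 0.1199, 0.1117], 0.96), ([0.6367, 0.1097, 0.0846], 0.63)], 'grip': [([0.6324, 0.1086, 0.0871], 0.59)]}
top {'bore': [([0.5117, -0.3393, 0.017], 0.73), ([0.3833, -0.2566, 0.019], 0.7)], 'shoulder': [([0.6342, 0.1188, 0.1109], 0.67)], 'grip': [([0.3681, -0.3503, -0.0012], 0.74), ([0.385, -0.257, -0.0015], 0.67)]}
scene {'bore': [([0.5167, -0.3379, 0.0209], 0.88), ([0.3802, -0.2501, 0.0207], 0.86)], 'shoulder': [([0.6377, 0.1197, 0.1107], 0.65)], 'grip': [([0.3841, -0.2522, 0.0022], 0.9), ([0.6344, 0.1065, 0.0882], 0.71)]}
blank [[0.61, -0.34, -0.003]]
glue [[0.801, -0.034, 0.003]]
dowel [[0.635, 0.107, 0.087]]
tin [[0.432, 0.119, 0.005]]
offcut [[0.697, -0.085, 0.002]]
mallet [[0.706, -0.284, -0.001]]
driver []
disc top proj [284.78965369 201.31234709]
268 [(171, 77, 104), (175, 76, 111), (179, 75, 114), (183, 76, 113), (187, 77, 98), (191, 95, 86), (195, 85, 103), 
[... 325 characters left out ...]
 29, 81), (187, 31, 82), (191, 40, 70), (195, 21, 167), (199, 19, 168), (203, 26, 152), (207, 147, 204), (211, 147, 202), (215, 146, 200), (219, 146, 199), (223, 145, 205), (227, 146, 197), (231, 147, 184), (235, 22, 110), (239, 30, 111), (243, 24, 129), (247, 19, 157), (251, 18, 158), (255, 20, 157), (259, 21, 157)]
300 [(171, 40, 85), (175, 45, 87), (179, 47, 87), (183, 43, 96), (187, 45, 86), (191, 74, 77), (195, 74, 108), (199, 74, 131), (203, 143, 153), (207, 145, 201), (211, 144, 202), (215, 144, 201), (219, 143, 199), (223, 145, 203), (227, 146, 208), (231, 144, 203), (235, 173, 182), (239, 170, 182), (243, 172, 182), (247, 175, 176), (251, 174, 159), (255, 172, 153), (259, 173, 172)]
```

```bash
python3 -c "
from station import workorder; print(workorder.sign_off())"
```

```text
the job is handed in; nothing more can be done
None
```

The drilled oak block is threaded on the rod and pushed up to a solid stop against the shoulder. I then released it, raised the hand clear and handed the job in at about 15 s.

**Last checks that agreed:**
- While pushing home, the block stopped dead; the last 3 mm of commanded push moved it nowhere. The wrist force read at most about 7 N whenever I checked it, against the 20 N limit.
- After release, the wrist picture showed the shoulder disc directly against the oak, with no rod visible between them.
- The network put the bore at about (0.634, 0.109) m and the shoulder face at y ≈ 0.120 m. That is about 11 mm apart, where 12 mm is due.
- The blank, glue, tin, offcut and mallet all read within about 4 mm of where they started.

**Checks that disagreed or are incomplete:**
- My model of the rod put the stop about 2 mm short of home. I judged this to be model and calibration error, because the contact was solid and the post-release picture showed no gap.
- The arm's orientation drifted by up to about 0.06 rad over the rows, with no way to correct it. The hand also shifted about 4 mm sideways as the grip opened.
- The final look did not detect the driver, and reported the grip when asked for the dowel. The arm went near neither of them.
- The top camera's last picture did not pick up the seated block, so its final position rests on the wrist and scene cameras.

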